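# Tip the red cereal carton out of the packed rack and stand it on the breakfast tray

### The job

Take the red carton out of the tightly packed rack for breakfast: hook its top edge from behind and tip it towards you until it leans forward against the rack's front rail, its foot still in the rack, then grip its sides at the leaning-out top and lift it clear. Stand it upright in the middle of the cork mat on the black tray, setting it down rather than dropping it, and let go. Leave the other cartons standing where they are in the rack, and do not disturb the rest of the things on the worktop.

Things in the scene. Friction and masses are not known exactly. Their poses are not given: they have to be found in the camera images.
- carton_red: red carton to fetch: rigid box 100 mm deep (x) x 50 mm thick (y) x 200 mm high (z), about 0.3 kg, white panels low on its two 50 mm wide faces. Origin: centre of underside; z up, -x to the rack's front. It stands in one of the three middle places, touching a carton on each side, tops level. Tipped about its lower front edge it balances at about 27 degrees, then leans by itself.
- carton_red_top (a point): centre of the red carton's top face, 200 mm above its origin along its z
- rack: fixed light-wood rack, 186 x 266 mm, five cartons in a row along its y, 50.4 mm apart, on its 6 mm floor. Origin: on the worktop under the row's middle; x to its back, -x to its open front (robot side), z up. Carton fronts at x = -50, backs at +50 mm. A 6 mm high ridge at x = -55 to -51 mm holds their feet. Side panels outside y = +-127 mm, 130 mm high, 94 mm in front of x = -59 mm.
- rail_mid (a point): middle of the rack's front rail: a 10 mm steel bar along the rack's y, its axis 62 mm in front of the carton fronts and 88 mm above the worktop. A carton tipped forward past its balance leans on it at about 36 degrees, and stays there unheld.
- back_stop (a point): middle of the top edge of the rack's back stop, a board 8 mm thick (rack x = 51.5 to 59.5 mm) and only 90 mm high, so that the upper halves of the cartons' backs are free, with open space behind them
- tray: fixed black breakfast tray, 370 x 210 mm: floor 8 mm thick, rim 18 mm high and 8 mm thick. Origin: on the worktop under the centre of its cork mat; the tray spans x from -95 to +275 mm and y +-105 mm, z up. A white bowl stands on it at about x = +190 mm.
- mat_centre (a point): centre of the top surface of the tray's cork mat, a flat 140 x 140 mm square, 12 mm above the worktop; nothing stands on it at the start
- carton_white: the white carton, a bystander: same size and shape as the red one (100 x 50 x 200 mm), loose, standing in the rack. Origin: centre of its underside; x across its 100 mm depth, y across its 50 mm thickness, z up.
- carton_blue: the blue carton, a bystander: same size and shape as the red one (100 x 50 x 200 mm), loose, standing in the rack. Origin: centre of its underside; x across its 100 mm depth, y across its 50 mm thickness, z up.
- carton_green: the green carton, a bystander: same size and shape as the red one (100 x 50 x 200 mm), loose, standing in the rack. Origin: centre of its underside; x across its 100 mm depth, y across its 50 mm thickness, z up.
- carton_yellow: the yellow carton, a bystander: same size and shape as the red one (100 x 50 x 200 mm), loose, standing in the rack. Origin: centre of its underside; x across its 100 mm depth, y across its 50 mm thickness, z up.
- bowl: white bowl, 124 mm across, 55 mm high, loose on the tray beyond the cork mat; bystander. Origin: centre of its underside.
- mug: white mug, 80 mm across, 95 mm high, loose on the worktop to the robot's right; bystander. Origin: centre of its underside.
- jar: amber jar with steel cap, 70 mm across, 100 mm high, loose on the worktop to the robot's right; bystander. Origin: centre of its underside.
- pepper_yellow: yellow pepper, 72 mm across, 85 mm high, on the chopping board to the robot's left; bystander. Origin: centre of its underside.
- pepper_orange: orange pepper, same size, on the same chopping board; bystander. Origin: centre of its underside.
Things that resemble listed ones, but are neither listed nor needed, are in the scene too. There is more than one size of the carton_red; the one meant has the size given above.

How it is judged:
By the outcome, as a careful person would: the job done as asked, in the order asked, and still so for the second after the job is handed in, with the robot touching nothing.
It also fails if it takes over 59 s, if anything falls off the work surface, if the arm or the gripper's body presses on something with over 40 N, if the wrist force passes 120 N, or if a joint passes its speed limit or range.

### The arm

A 7-joint arm with a two-finger parallel gripper is mounted at the origin on the work surface. World frame = base frame: x ahead of the robot, y to its left, z up, the work surface at z = 0. Lengths are in m, angles in rad, forces in N, time in s.
With the tool pointing down it reaches from about 0.425 to 0.875 m from the base axis. Payload 4.7 kg.
Tool frame: the origin (TCP) lies at the very end of the fingers, on their centre line; the grasp point (between the pads) lies 19 mm behind it; z points along the fingers, y is the line along which they close (so a half turn about z gives the same grasp; the last joint's range is limited). The gripper opens to 87 mm and grips with 3 to 60 N. Pads are 19 mm wide; open, the fingers measure 117 mm over their backs; the gripper's body (75 mm by 190 mm) begins 51 mm behind the grasp point.
Start: joints at [-1.173, 0.321, -0.07, 1.45, 0.023, 1.371, -0.057], TCP at [0.243, 0.603, 0.223] pointing down, gripper open.
Joint ranges: [-2.86, 2.86], [-0.3, 2.09], [-1.38, 1.24], [0.06, 2.45], [-1.56, 4.7], [0.09, 2.05], [-2.69, 2.69]. Speed limits (rad/s): [2.57, 2.57, 3.14, 3.14, 3.14, 3.14, 3.14].

### API

Orientations are given as a rotation vector (axis times angle).
In Python, from bench import ctrl gives the robot as it stands.
- The arm moves only by the shell command python3 -m jog 'ROWS' [FORCE]. ROWS is JSON, a list that holds one entry, the list of rows, each a list of 7 numbers: the shift along the tool's x, y, z in mm, then the turn, a rotation vector about the tool's x, y, z in degrees, then the finger opening in mm, from 0 to 87. A call has 1 to 10 rows; each row is the pose to reach, as a shift and turn from the pose commanded when the call began, along the tool's axes at that moment; what a row does not reach only later rows make up. A row lasts 1/10 s, in which the tool goes at most 50 mm and 8.59 degrees, less where a joint would pass 70% of its speed; a pose out of reach is approached as far as the arm can. A call with a gripper value outside its range is refused whole. The fingers move at their own pace and stop on an object; FORCE is the grip in N (left out, the last holds). Time passes only in rows, so rows that repeat a pose let the fingers close. It gives the time, the measured TCP pose, the force, the opening and the grip force at its end, in the units of the state.
- ctrl.get_state(): the state, without advancing time (a new reading comes with each control period).
- ctrl.get_image(name): name is "side" or "top"; returns a dict with "image" (400x640x3 uint8, red, green, blue), "depth" (400x640 float32, m along the optical axis (not along the pixel's ray), 0 where there is no reading), "fov_y" (degrees; the focal length in pixels is half the picture's height over the tangent of half this angle, whatever the lens; pixels are square), "cx", "cy" (the principal point, pixels), "rvec" (rotation vector, rad) and "tvec" (3), from world to camera coordinates, as OpenCV has them. Camera axes: x right, y down, z forward; pixel columns grow to the right and rows downward; lengths in m; the calibration is good to about 2 mm. A picture is of the moment at which its call begins.
- ctrl.close_job(): hands the job in; it is judged then, once.
The state is a dict: "time": time; "joint_positions": joint angles; "qd": joint speeds; "joint_torque": joint torques, N m; "position": TCP position; "tool_rot": TCP orientation; "ft_force": force on the tool from outside, world axes, zero at the start; "torque": the same for the moment, N m; "grip_width": opening from 0.0 (shut) to 1.0 (fully open); "grip_force": force on a finger pad.
Only numpy, scipy, OpenCV 4.12 (cv2) and the standard library are available. Lean on these libraries where they do the work, as an engineer would, in place of code of your own. Each camera call takes 0.05 s, during which the arm holds its last target. There are 200 camera calls.

## Working session

There is one attempt and no reset: what is moved stays moved. The work goes in short steps, Python scripts to look and compute and a shell command to move; the robot and the scene stay as the last step left them, time stands still between calls to the robot, and variables do not carry over. Pictures are saved under pics/ and viewed, at most 10 in all, crops included, and the job is handed in when it is done.

```bash
mkdir -p pics; ls
cat > h.py <<'E'
import numpy as np, cv2
from bench import ctrl
from scipy.spatial.transform import Rotation as R
def snap(n,f=None):
    d=ctrl.get_image(n)
    if f: cv2.imwrite('pics/'+f,d['image'][:,:,::-1])
    z=d['depth']; F=200/np.tan(np.radians(d['fov_y'])/2)
    v,u=np.mgrid[:400,:640]
    p=np.stack([(u-d['cx'])*z/F,(v-d['cy'])*z/F,z],-1)
    M=R.from_rotvec(np.ravel(d['rvec'])).as_matrix()
    W=(p-np.ravel(d['tvec']))@M
    W[z==0]=np.nan
    return d['image'],W
E
python3 - <<'E'
from h import *
for n in('side','top'):
    im,W=snap(n,n+'1.png'); np.save(n+'W.npy',W); np.save(n+'I.npy',im)
print(ctrl.get_state())
E
```

```text
pics
{'time': 0.1, 'joint_positions': array([-1.17287333,  0.32179786, -0.07008206,  1.45153771,  0.02264015,
        1.37080483, -0.05694417]), 'qd': array([ 0.0009736 , -0.00259473,  0.0009001 , -0.00280266,  0.00038214,
        0.00022557,  0.00057921]), 'joint_torque': array([-2.54149536e-04, -4.92574632e+01, -4.05697161e-01, -3.13400853e+01,
       -6.41502393e-02,  3.94561957e-02,  6.41599627e-05]), 'position': array([0.2432801 , 0.60222599, 0.22154674]), 'tool_rot': array([-5.99191569e-01, -3.08371169e+00,  2.74743683e-03]), 'ft_force': array([-0.03735959, -0.36936481, -0.69717938]), 'torque': array([ 0.04851423, -0.00044648, -0.04884015]), 'grip_force': 0.0, 'grip_width': 0.9961507815375857}
```

View pics/side1.png

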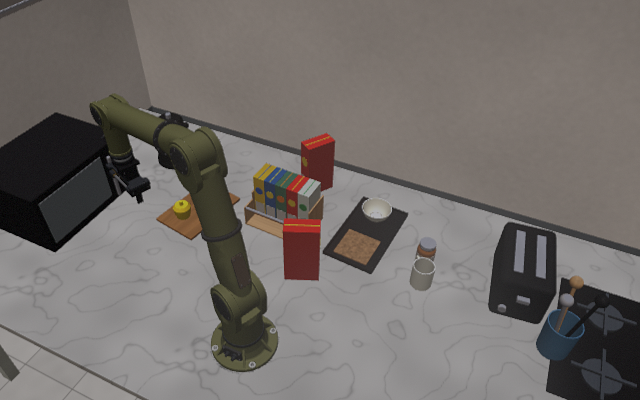

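View pics/top1.png

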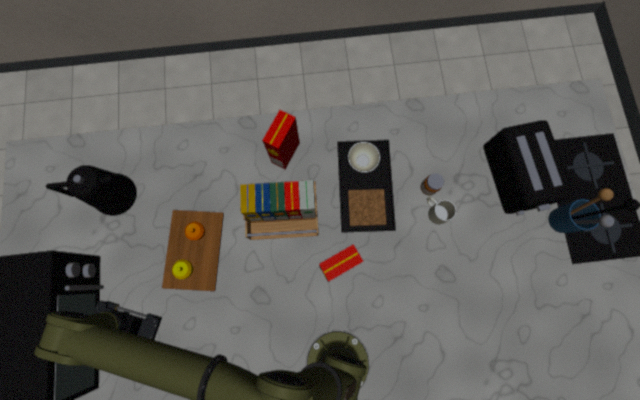

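The red carton is 4th from the left in the rack: top view about (292,192), between green and white. The bigger red boxes at (282,138) and (341,262) are decoys. The mat is at (367,207).

Run:
```python
from h import *
I=np.load('topI.npy');W=np.load('topW.npy')
hsv=cv2.cvtColor(I,cv2.COLOR_RGB2HSV)
def rect(m,n):
    p=W[m]; r=cv2.minAreaRect((p[:,:2]*1000).astype(np.float32)); print(n,len(p),'rect',np.round(r[0],1),np.round(r[1],1),round(r[2],1),'z',np.nanmedian(p[:,2]).round(4),'med',np.nanmedian(p,0).round(4))
v,u=np.mgrid[:400,:640]
box=lambda a,b,c,d:(u>=a)&(u<b)&(v>=c)&(v<d)
top=(abs(W[...,2]-.206)<.008)&box(230,325,170,225)
rect(top,'tops')
for n,(lo,hi) in dict(yellow=(18,35),blue=(100,125),green=(50,95),red=(0,8)).items():
    h=hsv[...,0]; rect(top&(h>=lo)&(h<=hi)&(hsv[...,1]>120),n)
rect(top&box(298,318,175,215)&(hsv[...,1]<60),'white')
rect(box(330,380,150,240)&False|(box(345,390,185,230)&(hsv[...,0]>5)&(hsv[...,0]<20)&(hsv[...,1]>70)),'mat')
rect(box(240,325,225,245)&(abs(W[...,2]-.09)<.008),'rail')
rect(box(310,370,235,290)&(W[...,2]>.03),'decoyfront')
rect(box(255,305,100,172)&(W[...,2]>.1),'decoyback')
for c in ((382,185),(340,140)):pass
m=box(335,400,135,235)&(W[...,2]<.022)&(W[...,2]>.003)&(hsv[...,2]<60); rect(m,'tray')
rect(box(340,390,135,180)&(W[...,2]>.045),'bowl')
# decoy heights
for n,b in(('f',box(310,370,235,290)),('b',box(255,305,100,172))): print(n,np.nanmax(W[b][:,2]))
```

```text
tops 2117 rect [596.8 143.7] [252.2 101.2] 87.2 z 0.2072 med [0.5959 0.1436 0.2072]
yellow 417 rect [598.4 180.1] [175.9  99.5] 87.8 z 0.2069 med [0.6011 0.2381 0.2069]
blue 311 rect [598.1 191.9] [45.9 97.8] 85.4 z 0.2071 med [0.5968 0.1872 0.2071]
green 233 rect [592.7 144.6] [44.9 92.3] 85.6 z 0.2074 med [0.5911 0.1526 0.2074]
red 342 rect [594.1  93.7] [ 49.8 100.3] 86.6 z 0.2076 med [0.5941 0.0974 0.2076]
white 384 rect [591.8  42.4] [ 49.3 101.1] 87.0 z 0.2072 med [0.5909 0.0414 0.2072]
mat 1421 rect [ 577.1 -173.9] [143.8 158.4] 67.0 z 0.0131 med [ 0.5573 -0.1838  0.0131]
rail 211 rect [491.6 150.5] [264.   43.1] 83.5 z 0.0936 med [0.486  0.1657 0.0936]
decoyfront 841 rect [348.5 -43.4] [ 63.8 129. ] 23.2 z 0.2569 med [ 0.348  -0.0417  0.2569]
decoyback 1194 rect [819.7 111.3] [ 65.3 131.7] 56.8 z 0.2545 med [0.804  0.1085 0.2545]
tray 2461 rect [ 647.5 -190.9] [207.5 368. ] 85.4 z 0.0104 med [ 0.6616 -0.1889  0.0104]
bowl 240 rect [ 749.5 -192.4] [120.6 120.6] 81.9 z 0.0602 med [ 0.7719 -0.2062  0.0602]
f 0.2648787572207183
b 0.2653739076034274
```

```bash
cat >> h.py <<'E'
RC=np.array([.5943,.0935]); YR=-2.8   # red carton centre, rack yaw
def rk(x,y,z,yaw=YR,c=RC):            # red-carton rack axes (mm) -> world m
    a=np.radians(yaw); return np.r_[c+np.array([[np.cos(a),-np.sin(a)],[np.sin(a),np.cos(a)]])@[x/1e3,y/1e3],z/1e3]
def need(p,tilt=0,yaw=YR):
    s=ctrl.get_state(); T=R.from_rotvec(s['tool_rot'])
    a,t=np.radians([yaw,tilt]); X=np.r_[np.cos(a),np.sin(a),0]; Y=np.r_[-np.sin(a),np.cos(a),0]
    Z=np.sin(t)*X-np.r_[0,0,np.cos(t)]
    G=R.from_matrix(np.c_[np.cross(Y,Z),Y,Z])
    print('t',s['time'],'shift',np.round(T.inv().apply(p-s['position'])*1e3,1),'turn',np.round(np.degrees((T.inv()*G).as_rotvec()),2))
def where():
    s=ctrl.get_state(); a=np.radians(YR); d=s['position'][:2]-RC
    T=R.from_rotvec(s['tool_rot']); z=T.apply([0,0,1])
    print('t',round(s['time'],2),'rack xyz',np.round([1e3*(d@[np.cos(a),np.sin(a)]),1e3*(d@[-np.sin(a),np.cos(a)]),1e3*s['position'][2]],1),'toolz',z.round(3),'tooly',T.apply([0,1,0]).round(3),'F',s['ft_force'].round(1),'w',s['grip_width']*87,s['grip_force'])
E
python3 -c "
from h import *
need(rk(78,0,330))"
```

```text
t 0.1 shift [-589.7 -314.8 -107.8] turn [-1.000e-01 -1.000e-02 -1.919e+01]
```

```bash
python3 -m jog '[[[0,0,-50,0,0,0,87],[0,0,-108,0,0,0,40],[-50,-25,-108,0,0,-2,0],[-95,-50,-108,0,0,-4,0],[-140,-75,-108,0,0,-6,0],[-184,-98,-108,0,0,-8,0],[-228,-122,-108,0,0,-10,0],[-272,-145,-108,0,0,-12,0],[-316,-169,-108,0,0,-14,0],[-360,-192,-108,0,0,-16,0]]]' 20; python3 -c "
from h import *
need(rk(78,0,330))"
```

```text
time: 1.1
position: [0.5006, 0.2945, 0.3303]
tool_rot: [-0.162, -3.137, 0.0]
ft_force: [0.6, -0.4, -0.4]
grip_width: 0.264
grip_force: 0.0
t 1.1 shift [-191.7 -186.1    0.3] turn [-0.   -0.01 -3.1 ]
```

```bash
python3 -m jog '[[[-35,-34,0,0,0,-1,0],[-70,-68,0,0,0,-2,0],[-105,-102,0,0,0,-3,0],[-140,-136,0,0,0,-3.1,0],[-170,-165,0,0,0,-3.1,0],[-191,-186,0,0,0,-3.1,0],[-191,-186,0,0,0,-3.1,0],[-191,-186,0,0,0,-3.1,0],[-191,-186,0,0,0,-3.1,0]]]'; python3 -c "
from h import *
need(rk(78,0,186));where();snap('side','s2.png');I,_=snap('top');cv2.imwrite('pics/t2.png',cv2.resize(I[120:260,200:400,::-1],None,fx=4,fy=4))"
```

```text
time: 2.0
position: [0.6697, 0.0934, 0.3303]
tool_rot: [-0.076, -3.14, -0.002]
ft_force: [-1.0, 0.2, -0.5]
grip_width: 0.004
grip_force: 0.0
t 2.0 shift [ -2.8  -3.7 144.3] turn [ 0.07 -0.05  0.04]
t 2.0 rack xyz [ 75.3   3.6 330.3] toolz [-0.001  0.001 -1.   ] tooly [0.048 0.999 0.001] F [-1.   0.2 -0.5] w 0.3498284868068035 0.0
```

View pics/t2.png

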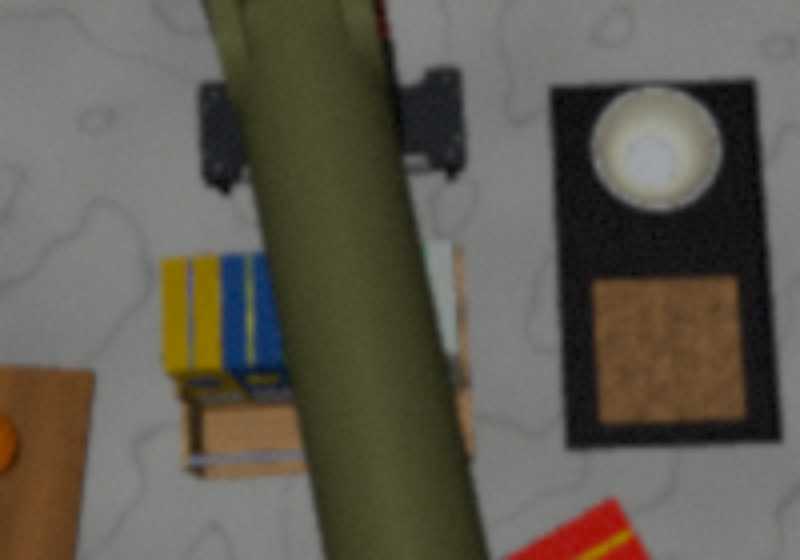

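The top view shows the arm over the rack, with the gripper (crop (330,130)) behind the row and clear of it. Descending now.

```bash
python3 -m jog '[[[-2,-3,30,0,0,0,0],[-3,-4,70,0,0,0,0],[-3,-4,105,0,0,0,0],[-3,-4,130,0,0,0,0],[-3,-4,144,0,0,0,0],[-3,-4,144,0,0,0,0],[-3,-4,144,0,0,0,0]]]'; python3 -c "
from h import *
where();need(rk(55,0,186));"
```

```text
time: 2.8
position: [0.6737, 0.088, 0.188]
tool_rot: [0.078, 3.139, 0.001]
ft_force: [-0.6, -0.2, 0.2]
grip_width: 0.003
grip_force: 0.0
t 2.8 rack xyz [ 79.6  -1.6 188. ] toolz [ 0.002  0.    -1.   ] tooly [0.05  0.999 0.001] F [-0.6 -0.2  0.2] w 0.2521310355540998 0.0
t 2.8 shift [24.6  1.6  2. ] turn [ 0.03  0.11 -0.04]
```

```bash
python3 -m jog '[[[6,1.6,1,0,0,0,0],[12,1.6,1,0,0,0,0],[18,1.6,1,0,0,0,0],[24,1.6,1,0,0,0,0],[29,1.6,1,0,0,0,0],[34,1.6,1,0,0,0,0],[39,1.6,1,0,0,0,0],[44,1.6,1,0,0,0,0],[44,1.6,1,0,0,0,0]]]'; python3 -c "
from h import *
where();I,_=snap('side');cv2.imwrite('pics/s3.png',cv2.resize(I[140:260,200:360,::-1],None,fx=5,fy=5))"
```

```text
time: 3.7
position: [0.6285, 0.0913, 0.1855]
tool_rot: [-0.079, -3.14, -0.0]
ft_force: [0.3, 0.1, 0.8]
grip_width: 0.005
grip_force: 0.3
t 3.7 rack xyz [ 34.2  -0.5 185.5] toolz [-0.001  0.    -1.   ] tooly [0.05  0.999 0.   ] F [0.3 0.1 0.8] w 0.47439487681563686 0.3318179358075213
```

View pics/s3.png

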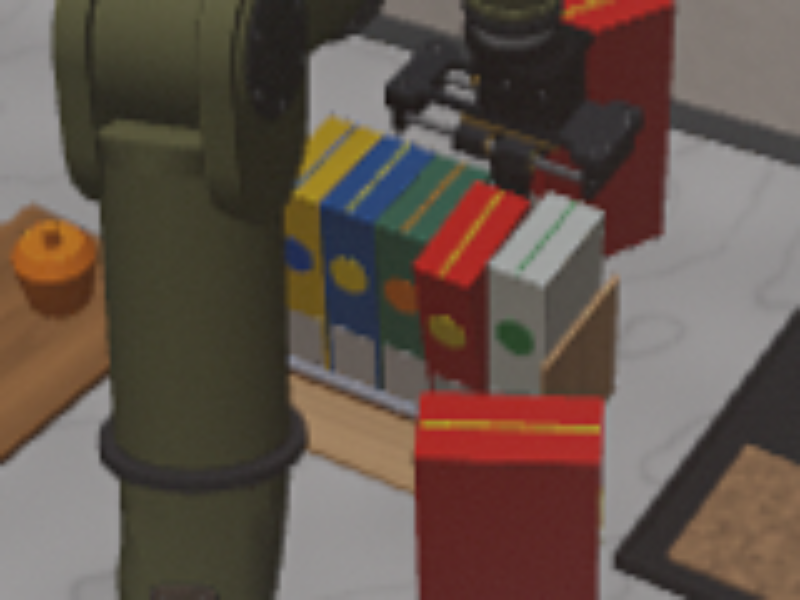

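The red carton's top (crop (470,230)) has come forward about 20 mm with the finger behind it, and the neighbours are standing still. I'll keep pulling slowly past the balance point.

```bash
python3 -m jog '[[[5,0.5,0,0,0,0,0],[10,0.5,0,0,0,0,0],[15,0.5,0,0,0,0,0],[20,0.5,0,0,0,0,0],[25,0.5,0,0,0,0,0],[30,0.5,0,0,0,0,0],[35,0.5,0,0,0,0,0],[39,0.5,0,0,0,0,0],[43,0.5,0,0,0,0,0],[46,0.5,0,0,0,0,0]]]';python3 -m jog '[[[3,0,0,0,0,0,0],[5,0,0,0,0,0,0],[7,0,0,0,0,0,0],[9,0,0,0,0,0,0],[11,0,0,0,0,0,0],[13,0,0,0,0,0,0],[15,0,0,0,0,0,0],[17,0,0,0,0,0,0],[19,0,0,0,0,0,0],[19,0,0,0,0,0,0]]]'; python3 -c "
from h import *
where();I,W=snap('side');cv2.imwrite('pics/s4.png',cv2.resize(I[140:260,200:360,::-1],None,fx=5,fy=5))"
```

```text
time: 4.75
position: [0.5829, 0.094, 0.1855]
tool_rot: [-0.079, -3.14, -0.0]
ft_force: [0.1, 0.9, 0.2]
grip_width: 0.005
grip_force: 0.2
time: 5.75
position: [0.5642, 0.095, 0.1856]
tool_rot: [-0.079, -3.141, -0.0]
ft_force: [-0.8, 0.2, -0.4]
grip_width: 0.009
grip_force: 0.0
t 5.75 rack xyz [-30.2   0.  185.6] toolz [-0.  0. -1.] tooly [0.05  0.999 0.   ] F [-0.8  0.2 -0.4] w 0.7543185011652763 0.0
```

View pics/s4.png

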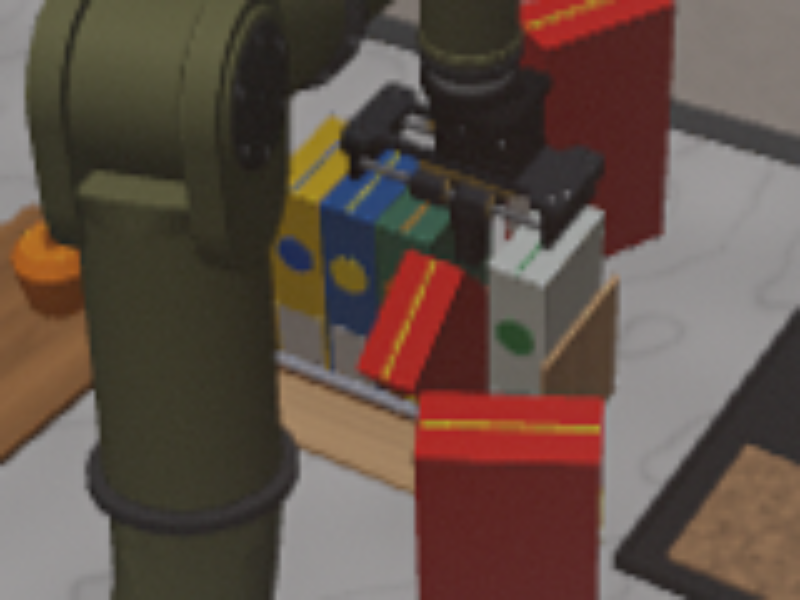

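The red carton now leans on the rail (crop (415,320)), its foot is in the rack, and the others are standing. I'll raise the tool, back off, and measure the leaning carton.

```bash
python3 -m jog '[[[-2,0,-5,0,0,0,0],[-4,0,-40,0,0,0,0],[-4,0,-80,0,0,0,0],[-4,0,-120,0,0,0,40],[-4,0,-140,0,0,0,87],[-4,0,-140,0,0,0,87]]]'
cat > lean.py <<'E'
from h import *
a=np.radians(YR)
for n in('side','top'):
    I,W=snap(n); h=cv2.cvtColor(I,cv2.COLOR_RGB2HSV)
    d=W[...,:2]-RC; q=np.dstack([d@[np.cos(a),np.sin(a)],d@[-np.sin(a),np.cos(a)],W[...,2]])*1e3
    m=((h[...,0]<8)|(h[...,0]>172))&(h[...,1]>120)&(q[...,0]>-185)&(q[...,0]<-55)&(abs(q[...,1])<50)&(q[...,2]>100)&(q[...,2]<240)
    p=q[m]; print(n,len(p))
    if len(p)>30:
        c=np.array([-np.sin(np.radians(36)),0,np.cos(np.radians(36))]); f=np.array([np.cos(np.radians(36)),0,np.sin(np.radians(36))])
        P=p-[-50,0,6]; hh=P@c; dd=P@f; t=hh>194; print('max h',np.percentile(hh,[50,90,98]).round(1),'top: d',np.percentile(dd[t],[2,98]).round(1),'y',np.percentile(p[t,1],[2,50,98]).round(1))
        A=np.c_[p[t,0],p[t,1],np.ones(t.sum())]; k=np.linalg.lstsq(A,p[t,2],rcond=None)[0]; print('slope deg',np.degrees(np.arctan(k[:2])).round(1))
E
python3 lean.py; python3 -c "
from h import *
where()"
```

```text
time: 6.4
position: [0.5703, 0.0949, 0.33]
tool_rot: [0.079, 3.133, 0.003]
ft_force: [0.4, 0.7, -0.3]
grip_width: 0.194
grip_force: 0.0
side 501
max h [195.5 203.8 208. ] top: d [ 3.4 98.6] y [-26.6  -4.2  25. ]
slope deg [35.6 -1.4]
top 0
t 6.5 rack xyz [-2.570e+01 -1.000e-01  3.257e+02] toolz [ 0.001  0.    -1.   ] tooly [0.05  0.999 0.   ] F [ 0.  -0.3 -0.5] w 25.069505061761635 0.0
```

```bash
python3 -c "
from h import *
need(rk(-102.7,-.5,260),25)"
```

```text
t 6.5 shift [77.  -0.6 65.7] turn [-1.000e-02 -2.496e+01 -1.000e-01]
```

```bash
python3 -m jog '[[[20,0,0,0,-4,0,87],[40,0,0,0,-9,0,87],[60,0,0,0,-14,0,87],[77,-0.5,10,0,-19,0,87],[77,-0.5,30,0,-25,0,87],[77,-0.5,50,0,-25,0,87],[77,-0.5,66,0,-25,0,87],[77,-0.5,66,0,-25,0,87],[77,-0.5,66,0,-25,0,87]]]'; python3 -c "
from h import *
where()
need(rk(-102.7,-.5,157.3),25);need(rk(-102.7,-.5,260),25)"
```

```text
time: 7.4
position: [0.4997, 0.1002, 0.2573]
tool_rot: [0.07, 2.712, -0.019]
ft_force: [0.4, 0.3, 1.1]
grip_width: 0.985
grip_force: 0.0
t 7.4 rack xyz [-94.8   2.1 257.3] toolz [ 0.415 -0.024 -0.909] tooly [ 0.052  0.999 -0.003] F [0.4 0.3 1.1] w 85.7379049749108 0.0
t 7.4 shift [48.7 -2.4 87.7] turn [-0.23 -0.43 -0.11]
t 7.4 shift [ 6.  -2.6 -5.7] turn [-0.23 -0.43 -0.11]
```

```bash
python3 -m jog '[[[6,-2.5,-5,0,0,0,87],[16,-2.5,17,0,0,0,87],[27,-2.5,40,0,0,0,87],[37,-2.5,62,0,0,0,87],[44,-2.5,78,0,0,0,87],[48.7,-2.5,87.7,0,0,0,87],[48.7,-2.5,87.7,0,0,0,87],[48.7,-2.5,87.7,0,0,0,87]]]'; python3 -c "
from h import *
where()
need(rk(-102.7,-.5,157.3),25);I,W=snap('side');cv2.imwrite('pics/s5.png',cv2.resize(I[140:260,200:360,::-1],None,fx=5,fy=5))"
```

```text
time: 8.2
position: [0.4927, 0.0991, 0.159]
tool_rot: [0.068, 2.709, -0.018]
ft_force: [-0.3, 0.2, 0.9]
grip_width: 0.999
grip_force: 0.0
t 8.2 rack xyz [-101.8    0.6  159. ] toolz [ 0.418 -0.023 -0.908] tooly [ 0.051  0.999 -0.002] F [-0.3  0.2  0.9] w 86.9265084908388 0.0
t 8.2 shift [ 1.6 -1.1  1.2] turn [-0.15 -0.28 -0.05]
```

View pics/s5.png

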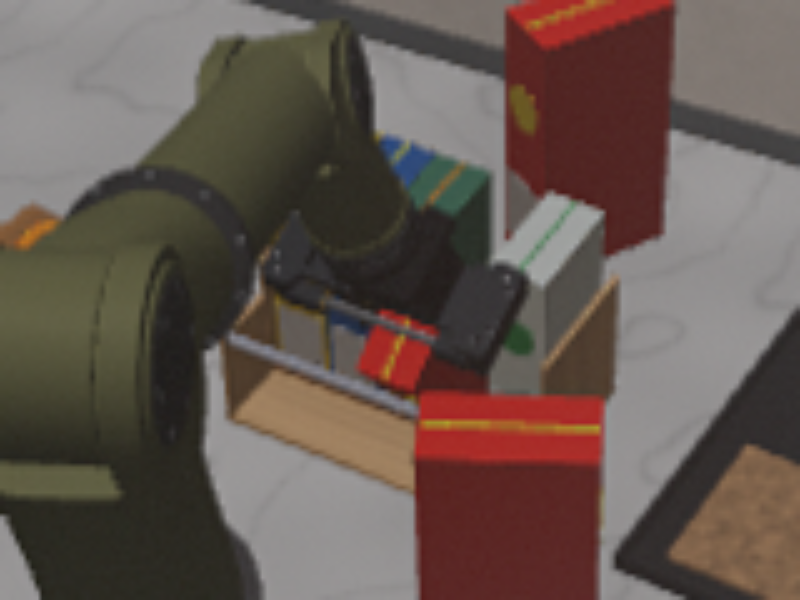

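The gripper straddles the leaning carton (crop (400,350)), with its body clear of the rest and no contact force. I'll close it gently, then firmly.

```bash
python3 -m jog '[[[1,-1,1,0,0,0,60],[1,-1,1,0,0,0,55],[1,-1,1,0,0,0,45],[1,-1,1,0,0,0,45],[1,-1,1,0,0,0,45],[1,-1,1,0,0,0,45]]]' 10; python3 -c "
from h import *
where()";python3 -m jog '[[[0,0,0,0,0,0,45],[0,0,0,0,0,0,45],[0,0,0,0,0,0,45],[0,0,0,0,0,0,45]]]' 45; python3 -c "
from h import *
where();need(rk(-103,-.5,190),25);need(rk(-115,-.5,390),25)"
```

```text
time: 8.85
position: [0.4914, 0.0976, 0.1565]
tool_rot: [0.069, 2.711, -0.018]
ft_force: [-0.7, 0.1, -0.6]
grip_width: 0.578
grip_force: 10.0
t 8.85 rack xyz [-103.    -0.9  156.5] toolz [ 0.416 -0.024 -0.909] tooly [ 0.052  0.999 -0.002] F [-0.7  0.1 -0.6] w 50.287975393399776 9.954178492189385
time: 9.25
position: [0.4914, 0.0976, 0.1565]
tool_rot: [0.069, 2.711, -0.019]
ft_force: [-1.0, 1.0, 0.7]
grip_width: 0.569
grip_force: 44.9
t 9.25 rack xyz [-103.    -1.   156.5] toolz [ 0.416 -0.024 -0.909] tooly [ 0.051  0.999 -0.002] F [-1.   1.   0.7] w 49.518890268475715 44.87896130885929
t 9.25 shift [-14.    0.4 -30.5] turn [-0.19 -0.36 -0.08]
t 9.25 shift [-8.640e+01 -1.000e-01 -2.173e+02] turn [-0.19 -0.36 -0.08]
```

```bash
python3 -m jog '[[[-2,0,-4.5,0,0,0,45],[-4,0,-9,0,0,0,45],[-6.5,0,-14,0,0,0,45],[-8.5,0,-18,0,0,0,45],[-10.5,0,-23,0,0,0,45],[-13,0,-27.5,0,0,0,45],[-15,0,-32,0,0,0,45],[-17,0,-36.5,0,0,0,45],[-17,0,-36.5,0,0,0,45]]]' 45; python3 -c "
from h import *
where();I,W=snap('side');cv2.imwrite('pics/s6.png',cv2.resize(I[140:260,200:360,::-1],None,fx=5,fy=5));need(rk(-115,-.5,390),25)"
```

```text
time: 10.15
position: [0.4922, 0.0975, 0.1978]
tool_rot: [0.07, 2.709, -0.019]
ft_force: [-0.5, -0.8, -3.6]
grip_width: 0.571
grip_force: 44.9
t 10.15 rack xyz [-102.2   -1.   197.8] toolz [ 0.418 -0.024 -0.908] tooly [ 0.052  0.999 -0.002] F [-0.5 -0.8 -3.6] w 49.646494432572766 44.88223256310448
t 10.2 shift [ -69.1    0.  -180.3] turn [-0.19 -0.3  -0.09]
```

View pics/s6.png

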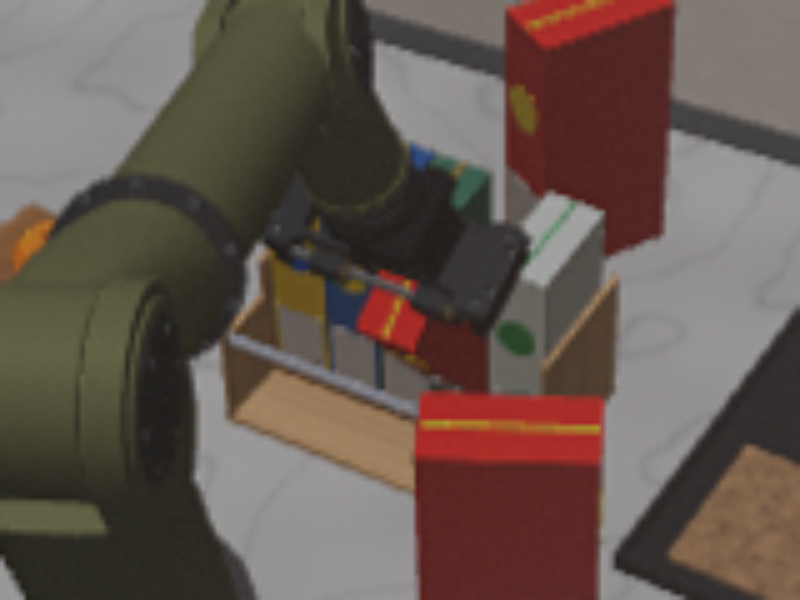

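The carton rises with the gripper, weighs about 3 N, and the neighbours are steady. Lifting on.

```bash
python3 -m jog '[[[-4,0,-9,0,0,0,45],[-8,0,-21,0,0,0,45],[-14,0,-37,0,0,0,45],[-21,0,-55,0,0,0,45],[-28,0,-74,0,0,0,45],[-35,0,-92,0,0,0,45],[-42,0,-111,0,0,0,45],[-49,0,-129,0,0,0,45],[-56,0,-148,0,0,0,45],[-63,0,-166,0,0,0,45]]]' 45;python3 -m jog '[[[-6,0,-16,0,0,0,45],[-10,0,-28,0,0,0,45],[-12,0,-32,0,0,0,45],[-12,0,-32,0,0,0,45],[-12,0,-32,0,0,0,45]]]' 45; python3 -c "
from h import *
where();I,W=snap('side');cv2.imwrite('pics/s7.png',cv2.resize(I[100:260,200:400,::-1],None,fx=4,fy=3.75));
np.save('W7.npy',W);np.save('I7.npy',I)"
```

```text
time: 11.2
position: [0.5004, 0.1028, 0.3567]
tool_rot: [0.072, 2.75, -0.032]
ft_force: [-0.1, -2.2, -5.6]
grip_width: 0.574
grip_force: 44.9
time: 11.7
position: [0.4993, 0.1049, 0.3893]
tool_rot: [0.071, 2.749, -0.03]
ft_force: [0.4, -0.2, -3.5]
grip_width: 0.572
grip_force: 44.9
t 11.7 rack xyz [-95.4   6.7 389.3] toolz [ 0.381 -0.031 -0.924] tooly [ 0.054  0.998 -0.011] F [ 0.4 -0.2 -3.5] w 49.76521398442344 44.87886926159263
```

View pics/s7.png

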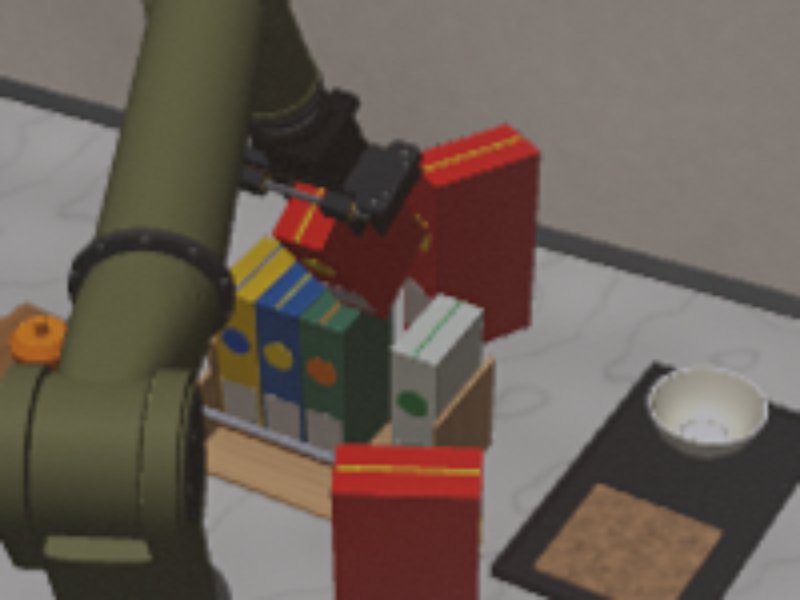

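The carton is clear above the rack, and the neighbours are standing. Next it goes to the mat while turning upright.

```bash
cat >> h.py <<'E'
MC=np.array([.5578,-.1837])
def mt(x,y,z): return rk(x,y,z,-4.6,MC)
E
python3 -c "
from h import *
need(mt(-4.5,0,410),-11.4,-4.6); need(rk(-85,0,415),-11.4)
# full turn path check
"
```

```text
t 11.75 shift [ -71.  -285.1   10. ] turn [-0.49 33.83  1.6 ]
t 11.75 shift [-19.6  -6.9 -19.9] turn [-0.67 33.83 -0.22]
```

```bash
python3 -m jog '[[[-5,-1,-5,0,3,0,45],[-10,-3,-10,0,8,0,45],[-15,-5,-15,0,13,0,45],[-20,-7,-20,0,18,0,45],[-22,-20,-20,0,23,0,45],[-26,-40,-17,0,28,0,45],[-30,-62,-14,0,32,0.3,45],[-34,-86,-12,-0.5,33.8,0.5,45],[-38,-110,-8,-0.5,33.8,0.7,45],[-42,-134,-4,-0.5,33.8,0.9,45]]]' 45; python3 -c "
from h import *
where();need(mt(-4.5,0,410),-11.4,-4.6)"
```

```text
time: 12.75
position: [0.5306, -0.0318, 0.4099]
tool_rot: [-0.101, -2.943, -0.008]
ft_force: [0.5, -0.3, -3.3]
grip_width: 0.572
grip_force: 44.9
t 12.75 rack xyz [ -57.5 -128.2  409.9] toolz [-0.196  0.012 -0.981] tooly [ 0.069  0.998 -0.002] F [ 0.5 -0.3 -3.3] w 49.747860740589914 44.94703759322874
t 12.75 shift [ -32.4 -149.6   -6.4] turn [-0.22  0.09  0.64]
```

```bash
python3 -m jog '[[[-5,-20,-1,0,0,0,45],[-9,-42,-2,0,0,0.2,45],[-14,-65,-3,0,0,0.3,45],[-19,-88,-4,0,0,0.4,45],[-24,-111,-5,0,0,0.5,45],[-29,-132,-6,0,0,0.6,45],[-32,-146,-6,0,0,0.6,45],[-32,-150,-6,0,0,0.6,45],[-32,-150,-6,0,0,0.6,45],[-32,-150,-6,0,0,0.6,45]]]' 45; python3 -c "
from h import *
where();need(mt(-4.5,0,200),-11.4,-4.6)"
```

```text
time: 13.75
position: [0.5522, -0.181, 0.4109]
tool_rot: [-0.113, -2.943, -0.009]
ft_force: [0.4, 0.7, -2.9]
grip_width: 0.571
grip_force: 44.9
t 13.75 rack xyz [ -28.6 -276.2  410.9] toolz [-0.195  0.014 -0.981] tooly [ 0.076  0.997 -0.001] F [ 0.4  0.7 -2.9] w 49.642161376889156 44.9459965119604
t 13.75 shift [-42.4  -2.  206.6] turn [-0.11  0.13  0.2 ]
```

```bash
python3 -m jog '[[[-3,-1,15,0,0,0,45],[-8,-2,40,0,0,0,45],[-13,-2,66,0,0,0,45],[-19,-2,93,0,0,0,45],[-24,-2,120,0,0,0,45],[-30,-2,147,0,0,0,45],[-36,-2,174,0,0,0,45],[-40,-2,195,0,0,0,45],[-42,-2,206,0,0,0,45],[-42,-2,206,0,0,0,45]]]' 45
cat > meas.py <<'E'
from h import *
import sys
a=np.radians(-4.6)
def q_(n):
    I,W=snap(n); h=cv2.cvtColor(I,cv2.COLOR_RGB2HSV)
    d=W[...,:2]-MC; q=np.dstack([d@[np.cos(a),np.sin(a)],d@[-np.sin(a),np.cos(a)],W[...,2]])*1e3
    red=((h[...,0]<8)|(h[...,0]>172))&(h[...,1]>120)
    return I,q,(abs(q[...,0])<95)&(abs(q[...,1])<80)&(q[...,2]>20)&(q[...,2]<300),red
I,q,m,red=q_('side')
if len(sys.argv)>1: cv2.imwrite('pics/'+sys.argv[1],cv2.resize(I[120:300,260:460,::-1],None,fx=4,fy=3.3))
def plane(p,ax,n):
    o=[i for i in range(3) if i!=ax]; A=np.c_[p[:,o],np.ones(len(p))]; k=np.linalg.lstsq(A,p[:,ax],rcond=None)[0]; print(n,len(p),'slopes deg over',['xyz'[i] for i in o],np.degrees(np.arctan(k[:2])).round(2),'med',np.median(p,0).round(1),'range',np.percentile(p,[3,97],axis=0).round(0).tolist())
f=m&(abs(q[...,0]+50)<12)&(abs(q[...,1])<20); f&=q[...,2]<np.nanmax(q[f][:,2])-15; plane(q[f],0,'front')
l=m&(abs(q[...,1]-25)<6)&(abs(q[...,0])<40)&(q[...,2]<150); 
if l.sum()>30: plane(q[l],1,'left')
r=m&(abs(q[...,1]+25)<6)&(abs(q[...,0])<40)&(q[...,2]<150)
if r.sum()>30: plane(q[r],1,'right')
I,q,m,red=q_('top'); m&=red; print('top reds',m.sum())
if m.sum()>50: print(np.percentile(q[m],[3,50,97],axis=0).round(1).tolist())
E
python3 meas.py s8.png; python3 -c "
from h import *
where();need(mt(-4.5,0,165),-11.4,-4.6)"
```

```text
time: 14.75
position: [0.5521, -0.1834, 0.1994]
tool_rot: [-0.113, -2.94, -0.009]
ft_force: [-1.4, 0.4, -2.3]
grip_width: 0.569
grip_force: 44.9
front 359 slopes deg over ['y', 'z'] [ 0.07 -0.01] med [-50.8   0.2 149.4] range [[-56.0, -18.0, 57.0], [-45.0, 19.0, 233.0]]
right 144 slopes deg over ['x', 'z'] [ 0.25 -0.18] med [ -1.5 -23.8  99. ] range [[-37.0, -27.0, 45.0], [36.0, -21.0, 147.0]]
top reds 0
t 14.85 rack xyz [ -27.4 -279.6  201.8] toolz [-0.194  0.013 -0.981] tooly [ 0.077  0.997 -0.002] F [-0.8 -0.3 -2.6] w 50.08869650428965 44.9457551620435
t 14.85 shift [-7.1  1.2 36.1] turn [-0.16  0.21  0.14]
```

View pics/s8.png

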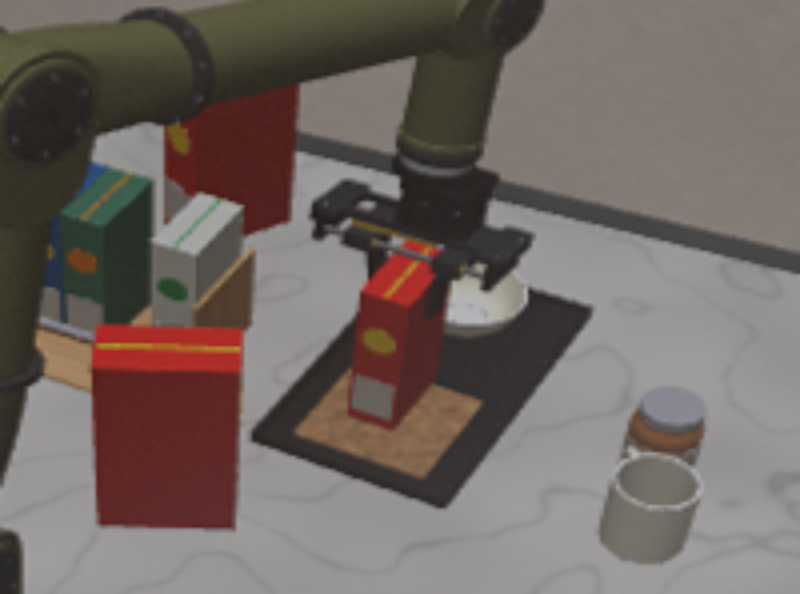

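The carton hangs upright and centred over the mat (crop (385,340)), about 35 mm above it. Lowering gently.

```bash
python3 -m jog '[[[-1,0,5,0,0,0,45],[-2,0,10,0,0,0,45],[-3,0,15,0,0,0,45],[-4,0,20,0,0,0,45],[-5,0.5,25,0,0,0,45],[-5.5,0.5,28,0,0,0,45],[-6,0.5,30,0,0,0,45],[-6,0.5,30,0,0,0,45]]]' 45; python3 -c "
from h import *
where()"; python3 -m jog '[[[-0.2,0,1,0,0,0,45],[-0.4,0,2,0,0,0,45],[-0.4,0,2,0,0,0,45]]]' 45;python3 -c "
from h import *
where()"
```

```text
time: 15.65
position: [0.5526, -0.1844, 0.1698]
tool_rot: [-0.115, -2.942, -0.008]
ft_force: [0.5, 0.6, -2.2]
grip_width: 0.57
grip_force: 44.9
t 15.65 rack xyz [ -28.1 -279.6  169.8] toolz [-0.196  0.013 -0.981] tooly [ 0.078  0.997 -0.002] F [ 0.5  0.6 -2.2] w 49.623681652794225 44.945746071171016
time: 15.95
position: [0.5527, -0.1844, 0.168]
tool_rot: [-0.116, -2.943, -0.008]
ft_force: [1.1, -0.3, -3.8]
grip_width: 0.569
grip_force: 44.9
t 15.95 rack xyz [ -27.9 -279.6  168. ] toolz [-0.195  0.013 -0.981] tooly [ 0.078  0.997 -0.002] F [ 1.1 -0.3 -3.8] w 49.4596838875483 44.945840081200004
```

```bash
for i in 1 2; do python3 -m jog '[[[-0.1,0,0.7,0,0,0,45],[-0.3,0,1.4,0,0,0,45],[-0.3,0,1.4,0,0,0,45],[-0.3,0,1.4,0,0,0,45]]]' 45|grep -E 'position|force'; done
```

```text
position: [0.5527, -0.1844, 0.1666]
ft_force: [0.3, 0.4, -2.1]
grip_force: 44.9
position: [0.5529, -0.1845, 0.1658]
ft_force: [0.2, 0.7, 1.4]
grip_force: 44.9
```

Contact is confirmed: the force changed from -3 N to +1.4 N. Releasing and withdrawing.

```bash
python3 -m jog '[[[0,0,0,0,0,0,45],[0,0,0,0,0,0,45],[0,0,0,0,0,0,52],[0,0,0,0,0,0,56],[0,0,0,0,0,0,64],[0,0,0,0,0,0,76],[0,0,0,0,0,0,87],[0,0,0,0,0,0,87],[0,0,0,0,0,0,87]]]' 8; python3 -m jog '[[[0,0,-6,0,0,0,87],[0,0,-16,0,0,0,87],[0,0,-30,0,0,0,87],[0,0,-50,0,0,0,87],[0,0,-80,0,0,0,87],[0,0,-115,0,0,0,87],[0,0,-150,0,0,0,87],[0,0,-170,0,0,0,87],[0,0,-170,0,0,0,87]]]'; python3 meas.py s9.png; python3 -c "
from h import *
where()"
```

```text
time: 17.65
position: [0.5528, -0.1844, 0.1652]
tool_rot: [-0.116, -2.943, -0.008]
ft_force: [-0.7, -0.2, -0.5]
grip_width: 0.97
grip_force: 0.0
time: 18.55
position: [0.5877, -0.1873, 0.3365]
tool_rot: [-0.116, -2.95, -0.005]
ft_force: [0.5, 0.3, -0.0]
grip_width: 1.001
grip_force: 0.0
front 352 slopes deg over ['y', 'z'] [0.38 0.05] med [-4.970e+01 -1.000e-01  1.191e+02] range [[-56.0, -18.0, 27.0], [-44.0, 19.0, 202.0]]
right 173 slopes deg over ['x', 'z'] [ 0.19 -0.28] med [ -2.9 -24.9  85.6] range [[-37.0, -27.0, 24.0], [37.0, -22.0, 145.0]]
top reds 0
t 18.65 rack xyz [   5.5 -280.3  332.4] toolz [-0.194  0.013 -0.981] tooly [ 0.078  0.997 -0.003] F [-0.3  0.5  0. ] w 86.99078027996967 0.0
```

View pics/s9.png

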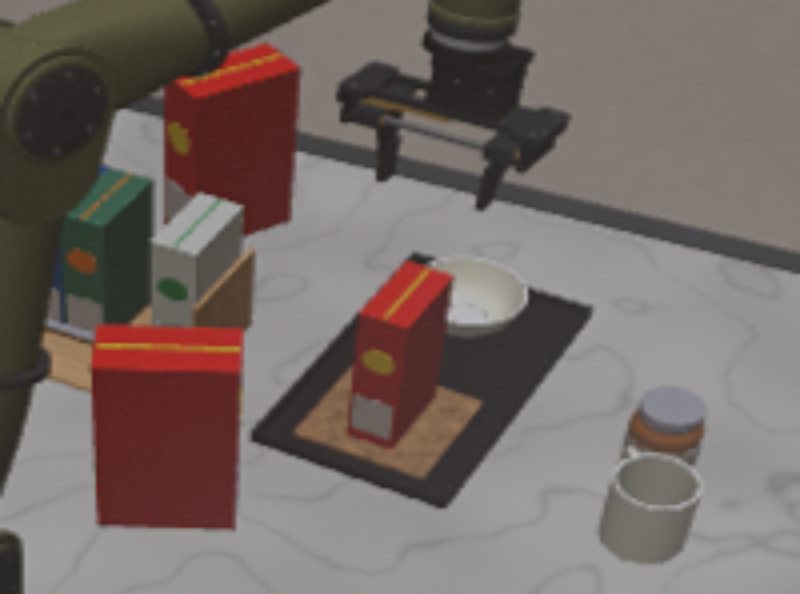

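The red carton stands upright in the middle of the mat (crop (400,350)), released, with the gripper well clear and the bystanders in place. Handing in.

```bash
python3 -c "
from bench import ctrl
print(ctrl.close_job())"
```

```text
the job is handed in; nothing more can be done
None
```

The red carton was tipped onto the rail, lifted out and set down upright in the middle of the cork mat, with no bystander seen to move; I handed the job in at about 19 s, and the hand-in returned no verdict.

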